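Scrape the stuck samples off the tilting tray into the catch cup

ROBOT

A 7-joint arm with a two-finger parallel gripper is mounted at the origin on a cart in front of the work surface, level with it; the furniture and walls round the work are solid. World frame = base frame: x ahead of the robot, y to its left, z up, the work surface at z = 0. Lengths are in m, angles in rad, forces in N, time in s.
With the tool pointing down it reaches from about 0.425 to 0.95 m from the base axis. Payload 4.7 kg.
Tool frame: the origin (TCP) lies on the centre line of the jaws, within the pads' length; the fingertips stand 22 mm ahead of it and the grasp point (between the pads) lies 3 mm ahead of it (env.finger_overhang is the distance from the TCP to the fingertips, in m); x points along the fingers, z is the direction in which the jaws open and shut, and the axes are right-handed (so a half turn about x gives the same grasp; the last joint's range is limited). The gripper opens to 85 mm and grips with 20 to 120 N. Pads are 22 mm wide; open, the fingers measure 114 mm over their backs; the gripper's body (76 mm by 85 mm) begins 54 mm behind the grasp point. The pads swing forward as they close: fully open they stand 13 mm farther back than shut.
Start: joints at [1.216, 0.469, -0.049, 1.532, 0.024, 1.141, -0.082], TCP at [0.216, -0.639, 0.253] pointing down, gripper open.
Joint ranges: [-2.59, 2.59], [-0.33, 1.99], [-1.39, 1.29], [0.1, 2.45], [-1.04, 4.18], [0.21, 1.99], [-2.66, 2.66]. Speed limits (rad/s): [2.57, 2.57, 3.14, 3.14, 3.14, 3.14, 3.14].

INTERFACE

Orientations are given as a 3x3 rotation matrix whose columns are the frame's x, y, z axes.
In Python, from workcell import env, gripper_to, planner, optics, workorder, status gives the robot as it stands. The module is installed in compiled form; this text tells all that it offers. Calls block until the motion is done:
- env.move_ptp(position, orientation): joint-space move of the TCP to a pose.
- env.servo_line(position, attitude=None, rate=0.15, stop_force=None): straight line of the TCP; attitude=None keeps the orientation; rate is the mean speed in m/s. With stop_force (N) it stops when the force on the tool has changed by that much, and returns True; else False.
- env.move_joints(angles): joint-space move.
- gripper_to(opening, strength=None): opening from 0.0 (shut) to 1.0 (fully open); strength is the grip in N (None keeps the last); returns when the fingers have stopped.
- env.hold(seconds).
- planner.solve_ik(position, orientation): joint angles nearest the present ones, or None.
- optics.read_camera(name): name is "side" or "top"; returns (picture, depth): 420x560x3 uint8, blue, green, red; 420x560 float32, m along the optical axis (not along the pixel's ray), 0 where there is no reading.
- optics.camera_params(name): a dict with "fovy" (degrees; the focal length in pixels is half the picture's height over the tangent of half this angle, whatever the lens; pixels are square), "cx", "cy" (the principal point, pixels), "R" (3x3) and "t" (3): a world point X has camera coordinates R X + t. Camera axes: x right, y down, z forward; pixel columns grow to the right and rows downward; lengths in m; the calibration is good to about 2 mm. A picture is of the moment at which its call begins. camera_params takes no time and is no camera call.
A pose or a line that the arm cannot do raises env.PlanningError and nothing moves.
- workorder.finish_job(): hands the job in, once; it reports no verdict.
Readings, each from a call of its own:
- status.get_t(): time.
- status.get_joint_positions(): joint angles.
- status.get_qd(): joint speeds.
- status.get_joint_efforts(): joint torques, N m.
- status.get_tool_pos(): TCP position.
- status.get_tcp_rot(): TCP orientation.
- status.get_wrist_force(): force on the tool from outside, world axes, zero at the start.
- status.get_ft_torque(): the same for the moment, N m.
- status.get_opening(): opening from 0.0 (shut) to 1.0 (fully open).
Only numpy, scipy, OpenCV 4.12 (cv2) and the standard library are available. Lean on these libraries where they do the work, as an engineer would, in place of code of your own. Each camera call takes 0.05 s, during which the arm holds its last target. There are 200 camera calls.

TASK

Tilt the tray fully up to its stop (it stays there by itself). Then pick up the flat scraper card, lean it blade down on its sloping rest and let go, take it again by its top edge and scrape all three stuck parts down the tray into the catch cup under its lip, without the fingers touching them. Finish with the card leaning on its rest again, the cup standing where it was on the bench with the three parts in it and the tray still tilted; leave the other things where they are.

Things in the scene. Friction and masses are not known exactly. Their poses are not given: they have to be found in the camera images.
- card: Scraper card, flat plate 65 x 56 mm, 90 g, centre of mass 8 mm bladewards of the middle; starts lying flat. Origin: centre of its plane underside. x from blade edge (-32.5 mm; steel half, 5 mm thick) to top grip edge (+32.5 mm; grey ribbed half, 8 mm thick), y along the 56 mm width, z normal. Scrape held by the top edge: only so it fits the tray.
- card_edge (a point): Middle of the card's blade edge.
- card_top (a point): Middle of the card's top edge.
- rest: Fixed aluminium rest. Its face, 40 mm wide, 38 mm long, slopes at 45 degrees, looking to its own -x and up; a 10 mm lip at its foot, square to the face, stops the blade edge. Origin under the base, which is 62 mm wide, 6 mm high, from x = -43 to +31 mm. Face and lip meet at x = -26, z = 14 mm.
- rest_seat (a point): Where the card's origin is when it leans on the rest, underside on the face: on the face, 32.5 mm up the slope from the lip. The card's z is then the face normal (rest's -x and up, 45 degrees), its x points up the slope (rest's +x and up), its y is the rest's y. The upper 27 mm of the card stand free of the rest. The point's own axes are the rest's.
- cup: Steel rectangular catch cup, loose, open on top, 90 (x) x 80 (y) x 42 mm high, walls and floor 3 mm, about 160 g. Origin at the centre of its underside, z up, x uphill like the stand's. It stands from the start under the tray's lip, which overhangs its mouth by about 20 to 26 mm (when tilted, about 13 mm above its rim).
- stand: Aluminium stand of the tilting tray, fixed on the bench. Origin at the centre under it (z = 0), z up; its -x points downhill to the tray's open lip. Base plate 8 mm high from x = -38 to +90 mm, 104 mm wide. The tray's hinge axis runs along y at x = -32, z = 74 mm.
- tray (a joint): Tilt of the tray about the hinge, rad: 0 = level (start), 0.45 = fully up at its stop; its far end rises. A friction hinge (about 1.6 N m, some 13 N at the fin) holds it wherever it is left; do not press hard on the floor.
- tray_lip (a point): Middle of the floor's upper edge at the open lip, 41 mm downhill of the hinge axis and 4 mm above it; 78 mm over the bench when level, about 60 tilted. Axes turn with the tray: x uphill along the floor, z normal to it. The floor runs 127 mm from here to the end wall, 66 mm wide between walls 16 mm high; only this end is open.
- tray_fin (a point): Grip point on the tray's black upright fin handle, outside its far end wall: 147 mm uphill from the lip and 24 mm above the floor. The fin is 12 mm thick in y, 24 mm long, its top 36 mm above the floor. Axes turn with the tray. Pinch it along y and lift it on the arc about the hinge, turning with the tray.
- left_a: Rigid leftover stuck on the tray's tacky floor by high friction: it does not slide by itself even when fully tilted. Starts flat, long side (y) roughly across the tray; the three lie one behind another, in any order. Origin: centre of its underside. Plain light machined block with a hole, 18 x 26 x 12 mm, about 30 g.
- left_b: Rigid leftover stuck on the tray's tacky floor by high friction: it does not slide by itself even when fully tilted. Starts flat, long side (y) roughly across the tray; the three lie one behind another, in any order. Origin: centre of its underside. Plain light machined block with a hole, 18 x 26 x 12 mm, about 30 g.
- left_c: Rigid leftover stuck on the tray's tacky floor by high friction: it does not slide by itself even when fully tilted. Starts flat, long side (y) roughly across the tray; the three lie one behind another, in any order. Origin: centre of its underside. Brass contact block with a row of pins, 18 x 26 mm, 11 mm high and 15 mm with the pins, about 50 g.
- bottle: Bystander: clear solvent bottle 63 mm across, 122 mm high. Origin under its centre.
- frame: Bystander: beige carrier plate 48 x 72 x 10 mm. Origin under its centre.
- puck: Bystander: white disc 54 mm across, 14 mm high. Origin under its centre.
- unit: Bystander: small stick unit 33 x 37 x 16 mm. Origin under its centre.

How it is judged:
By the outcome, as a careful person would: the job done as asked, in the order asked, and still so for the second after the job is handed in, with the robot touching nothing.
It also fails if it takes over 72 s, if anything falls off the work surface, if the arm or the gripper's body presses on something with over 40 N, if the wrist force passes 120 N, or if a joint passes its speed limit or range.

## Working session

There is one attempt and no reset: what is moved stays moved. The work goes in short steps, each a Python script; the robot and the scene stay as the last script left them, time stands still between calls to the robot, and variables do not carry over. Pictures are saved under pics/ and viewed, about 8 in all and at most 12, crops included, and the job is handed in when it is done.

```bash
mkdir -p pics; cat > h.py <<'E'
import numpy as np, cv2
from workcell import env, gripper_to, planner, optics, workorder, status
def cam(name):
    p,d=optics.read_camera(name); c=optics.camera_params(name); return p,d,c
def cloud(d,c):
    h,w=d.shape; f=h/2/np.tan(np.radians(c["fovy"])/2)
    v,u=np.mgrid[0:h,0:w]
    P=np.stack([(u-c["cx"])/f*d,(v-c["cy"])/f*d,d],-1)
    W=(P-np.array(c["t"]))@np.array(c["R"]); W[d<=0]=np.nan
    return W
E
python3 - <<'E'
from h import *
for n in("top","side"):
    p,d,c=cam(n); cv2.imwrite(f"pics/{n}0.png",p); np.savez(f"{n}0.npz",p=p,d=d)
    print(n,c, -np.array(c["R"]).T@c["t"], (d>0).mean())
print(status.get_t(),env.finger_overhang,status.get_tcp_rot())
E
```

```text
top {'fovy': 47.32121248024287, 'cx': 275.4278629486021, 'cy': 205.2086748415676, 'R': array([[ 0.01854587, -0.99982608, -0.00196471],
       [-0.98917565, -0.01806217, -0.14562038],
       [ 0.14555956,  0.0046441 , -0.98933859]]), 't': array([-0.04460827,  0.54750935,  1.07748753])} [ 0.3855716  -0.03971526  1.14564087] 0.9959183673469387
side {'fovy': 55.136668294201165, 'cx': 285.59665038178605, 'cy': 212.05525616020302, 'R': array([[-0.93358754, -0.35818343,  0.01090574],
       [-0.15617791,  0.37930217, -0.91199689],
       [ 0.3225256 , -0.85313217, -0.41005212]]), 't': array([0.51038553, 0.16917307, 0.76678851])} [0.25560174 0.77281587 0.46314244] 0.9075382653061225
0.1 0.022 [[-5.92556174e-04  9.47397374e-01  3.20059158e-01]
 [ 1.66287570e-03  3.20059705e-01 -9.47395915e-01]
 [-9.99998442e-01 -2.91667045e-05 -1.76505742e-03]]
```

View pics/top0.png

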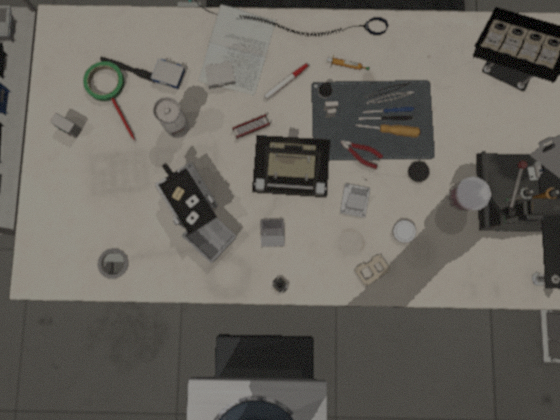

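View pics/side0.png

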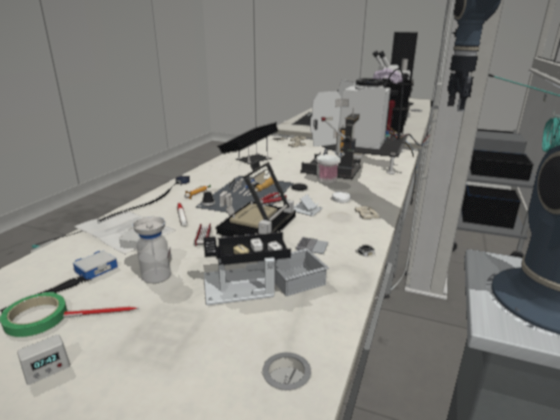

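```bash
python3 - <<'E'
from h import *
z=np.load("top0.npz");p=z["p"];d=z["d"]
c=optics.camera_params("top");W=cloud(d,c)
a=cv2.convertScaleAbs(p[120:290,140:420],alpha=1.7)
a=cv2.resize(a,None,fx=2.85,fy=2.85,interpolation=cv2.INTER_CUBIC)
cv2.imwrite("pics/top0z.png",a[:,:800])
z2=np.load("side0.npz")
a=cv2.convertScaleAbs(z2["p"][170:310,190:390],alpha=1.7)
cv2.imwrite("pics/side0z.png",cv2.resize(a,None,fx=4,fy=4,interpolation=cv2.INTER_CUBIC))
W2=cloud(z2["d"],optics.camera_params("side"))
np.set_printoptions(precision=3,suppress=True)
for u,v in[(168,170),(188,200),(210,240),(272,232),(355,198),(290,160),(222,75),(168,72),(404,232)]: print(u,v,W[v,u])
for u,v in[(210,245),(240,243),(300,270),(312,245),(265,228),(306,205)]: print(u,v,W2[v,u])
E
```

```text
168 170 [0.612 0.203 0.112]
188 200 [0.549 0.16  0.091]
210 240 [0.467 0.12  0.001]
272 232 [ 0.488 -0.027  0.009]
355 198 [ 0.57  -0.222  0.03 ]
290 160 [ 0.632 -0.064  0.141]
222 75 [0.874 0.104 0.022]
168 72 [0.879 0.237 0.021]
404 232 [ 0.494 -0.34   0.012]
210 245 [0.615 0.213 0.102]
240 243 [0.588 0.148 0.079]
300 270 [0.482 0.083 0.003]
312 245 [ 0.489 -0.022  0.008]
265 228 [0.593 0.014 0.05 ]
306 205 [ 0.564 -0.202  0.026]
```

View pics/top0z.png

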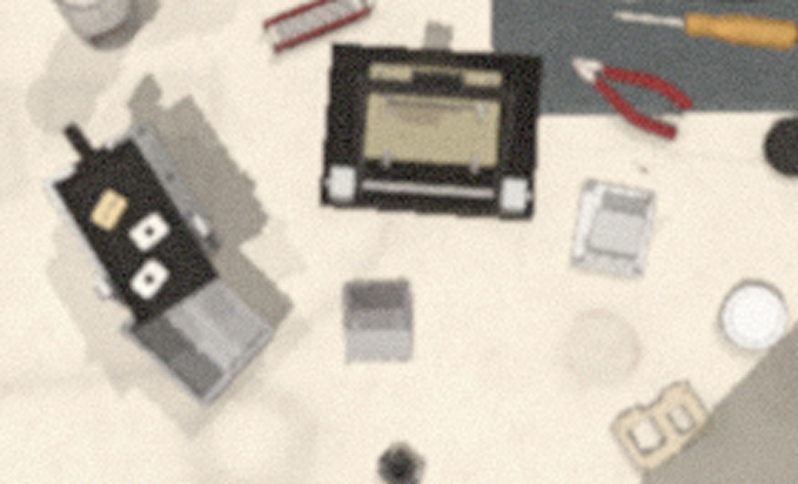

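View pics/side0z.png

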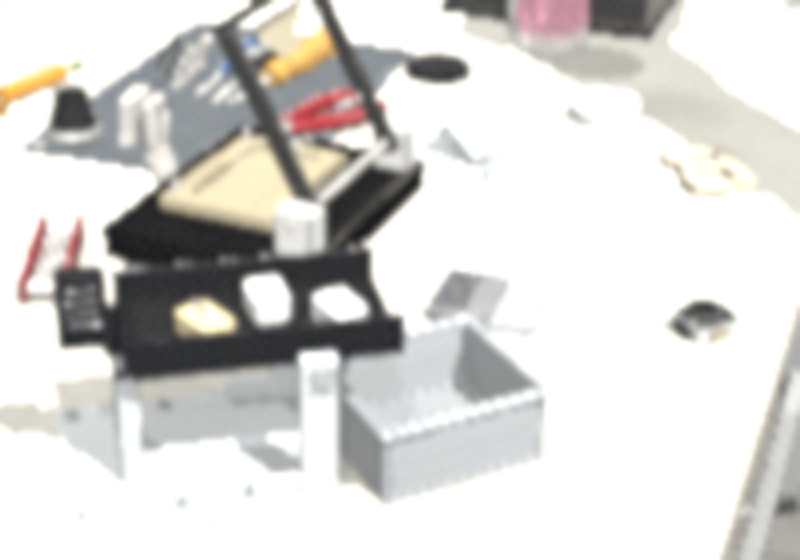

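```bash
python3 - <<'E'
from h import *
np.set_printoptions(precision=3,suppress=True,linewidth=220)
c=optics.camera_params("top");z=np.load("top0.npz");W=cloud(z["d"],c);g=z["p"].mean(-1)
z2=np.load("side0.npz");W2=cloud(z2["d"],optics.camera_params("side"))
def bylab(n,W,lo,hi,zl,zh,p=True):
    m=(W[...,0]>lo[0])&(W[...,0]<hi[0])&(W[...,1]>lo[1])&(W[...,1]<hi[1])&(W[...,2]>zl)&(W[...,2]<zh)
    P=W[m]; 
    r=cv2.minAreaRect(P[:,:2].astype(np.float32)*1000)
    print(n,len(P),"rect",r,"med",np.median(P,0)); return P
for nm,w in(("top",W),("side",W2)):
    print(nm,"table z",np.nanmedian(w[(w[...,0]>.4)&(w[...,0]<.55)&(w[...,1]>-.15)&(w[...,1]<-.08)][:,2]))
    bylab("card",w,(.42,-.08),(.56,.03),.004,.03)
    bylab("cup+",w,(.38,.03),(.53,.2),.03,.05)
    bylab("fin",w,(.57,.15),(.68,.26),.10,.13)
    bylab("rest",w,(.5,-.29),(.64,-.15),.004,.08)
    bylab("restbasetop",w,(.5,-.29),(.64,-.15),.02,.08)
print((W[183:216,342:371,2]*1000).astype(int))
print(g[183:216,342:371].astype(int))
print((W[216:250,258:288,2]*1000).astype(int)[::2])
print(g[216:250,258:288].astype(int)[::2])
E
```

```text
top table z -0.0008145199691682759
card 512 rect ((491.70465087890625, -26.016212463378906), (133.8965606689453, 102.8909683227539), 0.7687861919403076) med [ 0.493 -0.027  0.007]
cup+ 289 rect ((479.2138977050781, 124.4514389038086), (111.89867401123047, 85.76734924316406), 48.53738021850586) med [0.457 0.104 0.041]
fin 67 rect ((615.4496459960938, 207.77420043945312), (25.328128814697266, 11.968427658081055), 35.63056945800781) med [0.614 0.207 0.112]
rest 781 rect ((571.63916015625, -219.64022827148438), (136.41160583496094, 137.77484130859375), 0.4185137450695038) med [ 0.569 -0.22   0.013]
restbasetop 297 rect ((580.9906005859375, -189.44955444335938), (130.76197814941406, 54.784278869628906), 53.995506286621094) med [ 0.572 -0.215  0.029]
side table z 2.723434455313409e-05
card 327 rect ((490.8863220214844, -26.227811813354492), (65.18183135986328, 58.27789306640625), 4.213146209716797) med [ 0.49  -0.026  0.007]
cup+ 695 rect ((488.540283203125, 131.68862915039062), (129.59483337402344, 88.17625427246094), 48.48835372924805) med [0.47  0.134 0.039]
fin 123 rect ((617.729858398
[... 28228 characters left out ...]
111 114 113 113 113 113 116 115 116 113 116 116 115 118 116 116 112 112 128 137 139]
 [138 138 136 123 113 112 110 112 114 114 112 113 111 114 111 116 114 112 113 114 109 113 113 113 112 110 113 130 137 141]
 [138 137 135 118 113 112 113 112 117 111 113 110 112 113 115 111 111 112 112 113 111 115 113 112 110 113 120 134 135 139]
 [136 137 133 122 114 117 121 124 120 118 117 119 120 118 121 121 118 114 116 122 122 120 112 113 113 125 129 136 138 137]
 [137 137 136 133 131 138 139 138 140 140 137 136 138 139 138 137 137 138 138 139 139 139 139 140 138 140 139 139 139 138]]<stdin>:17: RuntimeWarning: invalid value encountered in cast
<stdin>:19: RuntimeWarning: invalid value encountered in cast
```

```bash
cat > fit.py <<'E'
from h import *
from scipy.optimize import minimize
def H_rest(x,y):
    h=np.zeros_like(x); b=(abs(y)<.031)&(x>-.043)&(x<.031); h[b]=.006
    f=(abs(y)<.020)
    m=f&(x>-.026)&(x<.0009); h[m]=.014+x[m]+.026
    m=f&(x>-.036)&(x<-.026); h[m]=np.where(x[m]>-.033,.021-(x[m]+.033),.021)
    return h
def H_card(x,y):
    h=np.zeros_like(x); b=(abs(y)<.028)&(abs(x)<.0325); h[b]=np.where(x[b]>0,.008,.005); return h
def H_cup(x,y):
    h=np.zeros_like(x); h[(abs(y)<.04)&(abs(x)<.045)]=.042; h[(abs(y)<.037)&(abs(x)<.042)]=.003; return h
def H_tray(x,y):
    h=np.full_like(x,0.03)
    h[(abs(y)<.036)&(x>-.073)&(x<.057)]=.094; h[(abs(y)<.033)&(x>-.073)&(x<.054)]=.078
    h[(abs(y)<.006)&(x>.062)&(x<.086)]=.114; return h
def fit(W,H,x0,R,zr=(-.01,.2),cap=.008):
    P=W.reshape(-1,3); P=P[np.isfinite(P[:,0])]
    P=P[(np.hypot(P[:,0]-x0[0],P[:,1]-x0[1])<R)&(P[:,2]>zr[0])&(P[:,2]<zr[1])]
    def cost(q):
        c,s=np.cos(q[2]),np.sin(q[2]); dx,dy=P[:,0]-q[0],P[:,1]-q[1]
        return np.minimum(abs(H(c*dx+s*dy,-s*dx+c*dy)-P[:,2]),cap).mean()*1e3
    best=None
    for a in(-.25,-.1,0,.1,.25):
        for k in (-.006,0,.006):
            s=np.array([x0[0]+k,x0[1],x0[2]+a]);S=np.array([s,s+[.006,0,0],s+[0,.006,0],s+[0,0,.1]])
            r=minimize(cost,s,method="Nelder-Mead",options=dict(initial_simplex=S,xatol=1e-5,fatol=1e-5))
            if best is None or r.fun<best.fun:best=r
    return best.x,best.fun,len(P)
E
python3 - <<'E'
from fit import *
np.set_printoptions(precision=4,suppress=True)
Ws={n:cloud(np.load(n+"0.npz")["d"],optics.camera_params(n)) for n in("top","side")}
for n,W in Ws.items():
    print(n)
    print(" rest",*fit(W,H_rest,[.57,-.22,-.15],.06))
    print(" card",*fit(W,H_card,[.491,-.026,0],.06))
    q=fit(W,H_tray,[.55,.163,.53],.1,(.06,.2)); print(" tray",*q)
    print(" cup",*fit(W,H_cup,[.466,.114,.53],.065,(-.01,.06)))
    q=q[0];c,s=np.cos(q[2]),np.sin(q[2])
    L=np.stack([c*(W[...,0]-q[0])+s*(W[...,1]-q[1]),-s*(W[...,0]-q[0])+c*(W[...,1]-q[1]),W[...,2]],-1)
    m=((L[...,0]>-.072)&(L[...,0]<.05)&(abs(L[...,1])<.029)&(L[...,2]>.0845)).astype(np.uint8)
    k,lab,st,_=cv2.connectedComponentsWithStats(m)
    print(" floor",np.nanmedian(L[(L[...,0]>-.06)&(L[...,0]<.05)&(abs(L[...,1])<.03)&(L[...,2]<.083)&(L[...,2]>.07)][:,2]))
    for i in range(1,k):
        if st[i,4]>8:
            P=L[lab==i]; print("  blk",st[i,4],P.mean(0),P.min(0),P.max(0))
E
```

```text
top
 rest [ 0.5762 -0.2262 -0.1567] 2.0838469074467327 1892
 card [ 0.4874 -0.0274  0.0533] 1.9203625963324646 1960
 tray [0.5543 0.1673 0.5885] 3.304040860812736 2163
 cup [0.4746 0.1195 0.8523] 2.410457509717695 2085
 floor 0.07742358137381218
  blk 89 [0.0174 0.0086 0.088 ] [ 0.004  -0.0057  0.0846] [0.0302 0.0229 0.0948]
  blk 87 [-0.0149 -0.0093  0.0892] [-0.0247 -0.0221  0.0846] [-0.0051  0.0038  0.0929]
  blk 88 [-0.0473  0.0104  0.0887] [-0.0588 -0.0039  0.0851] [-0.0353  0.0243  0.0925]
side
 rest [ 0.5797 -0.2257 -0.2317] 2.136621755647437 544
 card [ 0.4913 -0.0266  0.0634] 0.927504515092267 776
 tray [0.5574 0.1687 0.599 ] 5.605419143170717 2324
 cup [0.4809 0.1144 0.7826] 5.278930400937248 2295
 floor 0.07893763766066157
  blk 88 [-0.0147 -0.0068  0.0891] [-0.0252 -0.0235  0.0846] [-0.0056  0.0051  0.0916]
  blk 80 [-0.0467  0.0112  0.0897] [-0.0581 -0.0036  0.0851] [-0.0353  0.0254  0.0916]
  blk 85 [0.0173 0.01   0.0891] [ 0.004  -0.0037  0.0845] [0.0293 0.0219 0.0929]
```

```bash
cat >> h.py <<'E'
ST=np.array([.5559,.168]); SY=.594          # stand pose
def Rz(a): c,s=np.cos(a),np.sin(a); return np.array([[c,-s,0],[s,c,0],[0,0,1.]])
def Ry(a): c,s=np.cos(a),np.sin(a); return np.array([[c,0,s],[0,1,0],[-s,0,c]])
def tray(p,th):
    "point in lip frame -> world; rotation"
    R=Rz(SY)@Ry(-th); h=np.array([ST[0],ST[1],0])+Rz(SY)@np.array([-.032,0,.074])
    return h+R@(np.array(p)+[-.041,0,.004]), R
def tool(ax,z):
    "tool orientation from finger direction and jaw direction"
    ax=ax/np.linalg.norm(ax); z=z-ax*(z@ax); z/=np.linalg.norm(z); return np.stack([ax,np.cross(z,ax),z],1)
E
python3 - <<'E'
from h import *
np.set_printoptions(precision=3,suppress=True)
W=cloud(np.load("top0.npz")["d"],optics.camera_params("top"))
m=(W[...,0]>.4)&(W[...,0]<.95)&(abs(W[...,1])<.35); print("maxz",np.nanmax(W[...,2][m]))
W=cloud(np.load("side0.npz")["d"],optics.camera_params("side"))
m=(W[...,0]>.4)&(W[...,0]<.95)&(abs(W[...,1])<.35); i=np.nanargmax(np.where(m,W[...,2],np.nan)); print("maxz",W.reshape(-1,3)[i])
def pose(th,up=0):
    p,R=tray([.147,0,.024],th); T=tool(-R[:,2],-R[:,1]); return p-.003*T[:,0]+[0,0,up],T
for th in(0,.2,.48): print(planner.solve_ik(*pose(th)))
p,T=pose(0)
env.servo_line([.26,-.6,.42],rate=.3)
env.move_ptp(*pose(0,.2)); gripper_to(0.55)
p,d,c=cam("side"); cv2.imwrite("pics/s1.png",p[100:380,100:420])
env.servo_line(pose(0)[0],rate=.12)
gripper_to(0.0,60); print("open",status.get_opening(),status.get_t(),status.get_wrist_force())
for th in(.08,.16,.24,.32,.40): env.servo_line(*pose(th),rate=.06)
print(status.get_wrist_force())
print(env.servo_line(*pose(.475),rate=.03,stop_force=25))
q=status.get_tcp_rot()[:,0]; print("tilt",np.arctan2(-q[:2]@Rz(SY)[:2,0]*-1,-q[2]),status.get_wrist_force(),status.get_t())
E
```

```text
maxz 0.17668860792027577
maxz [ 0.657 -0.082  0.175]
[ 0.087  0.692 -0.706  1.693  0.531  0.957 -1.797]
[ 0.186  0.602 -0.765  1.835  0.584  0.721 -1.84 ]
[ 0.018  0.396 -0.425  2.051  0.168  0.262 -1.468]
open 0.12957816507603553 6.7083 [ 1.506 -2.945  5.83 ]
[ 5.132  2.055 -4.487]
True
tilt 0.482990512292145 [ 5.023  3.257 -3.043] 8.55
```

```bash
python3 - <<'E'
from h import *
np.set_printoptions(precision=4,suppress=True)
gripper_to(0.5); T=status.get_tcp_rot(); p=status.get_tool_pos(); print(p)
env.servo_line(p-T[:,0]*.06,rate=.2)
env.servo_line([.5,-.03,.28],tool(np.array([0,0,-1.]),np.array([0,-1.,0])),rate=.3) if 0 else env.move_ptp([.489,-.026,.30],tool(np.array([0,0,-1.]),np.array([0.,-1,0])))
ns={}
for n in("top","side"):
    p,d,c=cam(n); W=cloud(d,c); np.savez(n+"1.npz",p=p,d=d)
    L=(W-np.r_[ST,0])@Rz(SY)
    m=(abs(L[...,1])<.028)&(L[...,0]>-.06)&(L[...,0]<.055)&(L[...,2]>.055)&(L[...,2]<.16)
    P=L[m]; 
    for _ in range(6):
        k=np.polyfit(P[:,0],P[:,2],1); r=P[:,2]-np.polyval(k,P[:,0]); P=P[(r<.004)&(r>-.006)]
    print(n,"tilt",np.arctan(k[0]),"z at hinge x",np.polyval(k,-.032),len(P))
    if n=="side": cv2.imwrite("pics/s2.png",cv2.resize(cv2.convertScaleAbs(p[170:310,190:390],alpha=1.6),None,fx=4,fy=4))
print(status.get_t(),status.get_wrist_force())
E
```

```text
[0.5975 0.1944 0.1497]
top tilt 0.47889351057736496 z at hinge x 0.0790779512617122 598
side tilt 0.41233268278954055 z at hinge x 0.09005073187878884 252
10.4667 [-0.6085 -1.0098 -0.6961]
```

View pics/s2.png

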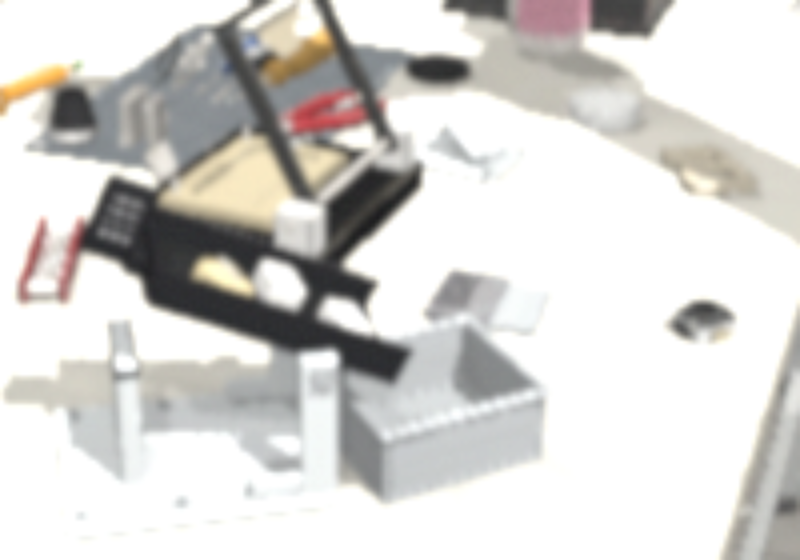

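```bash
cat >> h.py <<'E'
CARD=np.array([.4894,-.027]); CY=.058
DN=np.array([0,0,-1.])
E
python3 - <<'E'
from fit import *
np.set_printoptions(precision=4,suppress=True)
for n in("top","side"):
    W=cloud(np.load(n+"1.npz")["d"],optics.camera_params(n))
    print(n,*fit(W,H_rest,[.577,-.226,-.18],.06))
    q=[.578,-.226,-.18]; L=(W-[q[0],q[1],0])@Rz(q[2])
    m=(abs(L[...,1])<.017)&(L[...,0]>-.024)&(L[...,0]<-.002)&(L[...,2]>.012); P=W[m]
    A=np.c_[P[:,:2],np.ones(len(P))]; k=np.linalg.lstsq(A,P[:,2],rcond=None)[0]
    print(" face yaw",np.arctan2(k[1],k[0]),"slope",np.hypot(k[0],k[1]),len(P))
R=Rz(-.17); s=np.sqrt(.5)
for sg in(1,-1):
    T=tool(R@np.array([s,0,-s]),sg*R[:,1]); Tc=tool(DN,sg*Rz(CY)[:,1])
    print(sg,planner.solve_ik([.56,-.225,.06],T),planner.solve_ik([.489,-.026,.03],Tc))
    # later: top-edge grasp (fingers down the slope, jaws along face normal) and scraping
    for fl in(1,-1):
        Tt=tool(R@np.array([-s,0,-s]),fl*R@np.array([-s,0,s])); print("  top",fl,planner.solve_ik([.60,-.23,.09],Tt))
for fl in(1,-1):
    for x in(.1,-.003):
        p,Rt=tray([x,0,.052],.45)
        for a in(-.3,0,.3):
            d=-Rt[:,2]*np.cos(a)+Rt[:,0]*np.sin(a); print("scr",fl,x,a,planner.solve_ik(p,tool(d,fl*Rt[:,0])))
E
```

```text
top [ 0.5757 -0.227  -0.1665] 2.0391830351840685 1897
 face yaw -0.1551134416350422 slope 1.0184203906067464 156
side [ 0.5795 -0.2242 -0.2014] 2.2262513048592374 505
 face yaw -0.28942828477625504 slope 0.9182968013542655 90
1 [ 1.2054  0.8445 -1.0507  2.2939  2.463   0.6195 -0.3539] [ 0.8244  0.8773 -1.1859  2.1     1.053   0.9619  0.6599]
  top 1 [-0.1567  1.1458  0.9091  1.2473 -0.4589  1.8151 -2.5533]
  top -1 [ 0.7184  1.1799 -0.9985  1.1704  0.6505  1.9784 -0.4193]
-1 [0.2653 0.5495 0.1444 2.3431 3.5367 0.565  1.3343] [ 0.6279  0.6706 -0.8563  2.1088  0.7912  0.721  -2.2692]
  top 1 [-0.1567  1.1458  0.9091  1.2473 -0.4589  1.8151 -2.5533]
  top -1 [ 0.7184  1.1799 -0.9985  1.1704  0.6505  1.9784 -0.4193]
scr 1 0.1 -0.3 [ 0.4968  0.6737 -1.1774  1.9244  0.7993  0.9163 -0.4463]
scr 1 0.1 0 [ 0.6748  0.6917 -1.3132  2.1086  1.1704  0.6346 -0.7362]
scr 1 0.1 0.3 [ 0.6829  0.5967 -1.1633  2.2808  2.1185  0.3204 -1.6343]
scr 1 -0.003 -0.3 [ 0.7068  0.7868 -1.3782  2.1454  1.0332  0.9276 -0.6455]
scr 1 -0.003 0 [ 0.7517  0.5832 -1.2125  2.3203  1.3143  0.4168 -0.8717]
scr 1 -0.003 0.3 None
scr -1 0.1 -0.3 [-0.7193  0.3936  0.4719  1.9905 -0.3532  0.6817 -2.5763]
scr -1 0.1 0 [-0.2623  0.3012 -0.0486  2.1535 -0.4131  0.2761 -2.4782]
scr -1 0.1 0.3 [ 0.5479  0.4836 -0.9611  2.2859  2.4772  0.2118  1.0909]
scr -1 -0.003 -0.3 [-0.5057  0.3236  0.2497  2.2054 -0.2677  0.4938 -2.5938]
scr -1 -0.003 0 [ 0.7355  0.5637 -1.1852  2.3209  1.2967  0.3926  2.2823]
scr -1 -0.003 0.3 None
```

```bash
python3 - <<'E'
from h import *
np.set_printoptions(precision=4,suppress=True)
R=Rz(CY); T=tool(DN,R[:,1]); g=np.r_[CARD,0]+R@[-.005,0,0]
env.move_ptp(g+[0,0,.09],T); gripper_to(.80)
env.servo_line(g+[0,0,.035],rate=.15)
print("touch",env.servo_line(g+[0,0,.002],rate=.025,stop_force=4),status.get_tool_pos(),status.get_wrist_force())
z=status.get_tool_pos()[2]
env.servo_line(g+[0,0,z+.0035],rate=.05)
gripper_to(0,40); print("open",status.get_opening(),status.get_tool_pos(),status.get_t())
env.servo_line(g+[0,0,.10],rate=.15); print(status.get_opening(),status.get_t(),status.get_wrist_force())
R=Rz(-.17);s=np.sqrt(.5)
for fl in(1,-1):
  for up in(0,.05):
    for b in(-.3,0,.3):
      sl=R@np.array([s,0,s]); n=R@np.array([-s,0,s])
      a=-(sl*np.cos(b)+R[:,1]*np.sin(b))
      p=np.array([.5777,-.2257,0])+R@[-.026,0,.014]+sl*(.065+up)+n*.004
      print(fl,up,b,planner.solve_ik(p,tool(a,fl*n)))
p,d,c=cam("side"); cv2.imwrite("pics/s3.png",cv2.resize(cv2.convertScaleAbs(p[150:300,230:430],alpha=1.5),None,fx=3,fy=3))
E
```

```text
touch True [ 0.4844 -0.0273  0.0148] [-0.6382 -0.3083  6.2934]
open 0.6394416150429374 [ 0.4843 -0.0273  0.0185] 15.05
0.6423093216307777 15.7417 [ 0.053  -0.8616 -0.5116]
1 0 -0.3 [ 0.8902  1.3739 -1.2982  1.1614  0.6633  1.9764  2.5474]
1 0 0 [-0.2234  1.2679  1.1005  1.2755 -0.6082  1.8398 -2.4272]
1 0 0.3 [-0.3455  1.2648  1.1     1.3344 -0.426   1.6615 -2.4524]
1 0.05 -0.3 None
1 0.05 0 [-0.1801  1.2566  1.1009  1.1438 -0.5984  1.9352 -2.467 ]
1 0.05 0.3 [-0.3006  1.2502  1.1004  1.2084 -0.4017  1.7574 -2.4693]
-1 0 -0.3 [ 0.5891  1.0492 -0.4349  1.1876  0.0983  1.755  -0.1159]
-1 0 0 [ 0.4904  1.0261 -0.4299  1.2144  0.3212  1.7682 -0.141 ]
-1 0 0.3 [ 0.3889  1.0083 -0.411   1.2742  0.5356  1.7681 -0.1714]
-1 0.05 -0.3 [ 0.5637  1.0657 -0.4445  1.0565  0.0924  1.8637 -0.1316]
-1 0.05 0 [ 0.46    1.0395 -0.4181  1.0831  0.312   1.8745 -0.1169]
-1 0.05 0.3 [ 0.367   1.0191 -0.4045  1.1484  0.5373  1.8661 -0.1225]
```

View pics/s3.png

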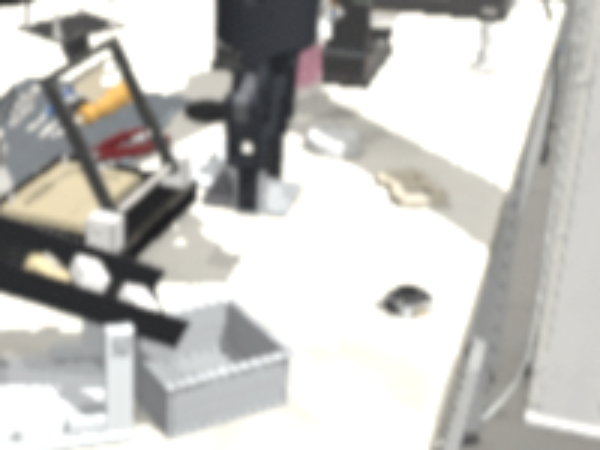

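```bash
cat >> h.py <<'E'
RC=np.array([.5777,-.2257,0]); RR=Rz(-.17); s2=np.sqrt(.5)
SL=RR@np.array([s2,0,s2]); NN=RR@np.array([-s2,0,s2]); FOOT=RC+RR@np.array([-.026,0,.014])
E
python3 - <<'E'
from h import *
np.set_printoptions(precision=4,suppress=True)
T=tool(-NN,RR[:,1]); seat=FOOT+SL*(.0325-.005)+NN*.0185
env.servo_line([.49,-.18,.16],rate=.25)
env.move_ptp(seat+SL*.006+NN*.07,T)
env.servo_line(seat+SL*.006+NN*.015,rate=.15)
def rel(): d=status.get_tool_pos()-seat; return np.array([d@SL,d@RR[:,1],d@NN])*1000
print("n",env.servo_line(seat+SL*.006-NN*.006,rate=.025,stop_force=4),rel(),status.get_wrist_force())
b=status.get_tool_pos()+NN*.0005
print("sl",env.servo_line(b-SL*.016,rate=.025,stop_force=4),rel(),status.get_wrist_force(),status.get_opening(),status.get_t())
for n in("side","top"):
    p,d,c=cam(n); np.savez(n+"2.npz",p=p,d=d)
    if n=="side": cv2.imwrite("pics/s4.png",cv2.resize(cv2.convertScaleAbs(p[130:250,230:390],alpha=1.4),None,fx=4,fy=4,interpolation=cv2.INTER_CUBIC))
E
```

```text
n True [ 6.0236 -0.2256  0.0677] [-3.9599  0.1521  5.6364]
sl True [-0.4121 -0.2172  0.1103] [-1.0202 -0.6345  2.4281] 0.6347634192042407 19.4333
```

View pics/s4.png

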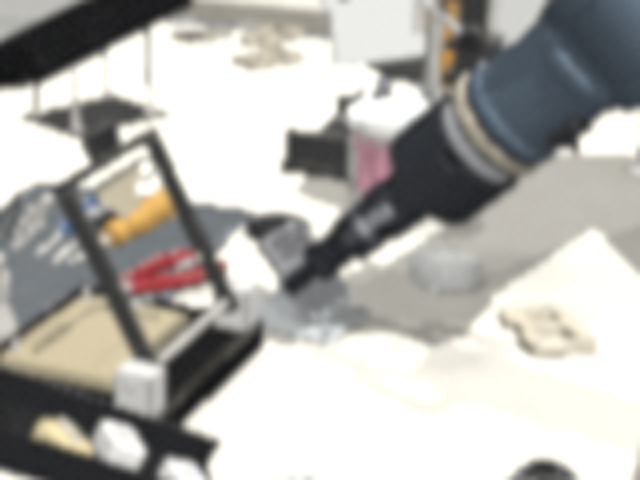

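```bash
python3 - <<'E'
from h import *
np.set_printoptions(precision=4,suppress=True)
gripper_to(.85); p=status.get_tool_pos(); env.servo_line(p+NN*.09,rate=.25)
env.move_ptp([.57,-.24,.26],tool(DN,RR[:,0])); gripper_to(.30)
T=tool(-SL,-NN); g=FOOT+SL*.065+NN*.004
print(planner.solve_ik(g+SL*.055,T),status.get_t())
for n in("side","top"):
    p,d,c=cam(n); np.savez(n+"3.npz",p=p,d=d); W=cloud(d,c)
    L=np.stack([(W-FOOT)@SL,(W-FOOT)@RR[:,1],(W-FOOT)@NN],-1)*1000
    m=(abs(L[...,1])<40)&(L[...,0]>3)&(L[...,0]<75)&(L[...,2]>0)&(L[...,2]<16); P=L[m]
    print(n,len(P),np.percentile(P,[2,50,98],axis=0))
    if n=="side": cv2.imwrite("pics/s5.png",cv2.resize(cv2.convertScaleAbs(p[170:240,260:350],alpha=1.4),None,fx=6,fy=6,interpolation=cv2.INTER_CUBIC))
E
```

```text
[ 0.5874  1.1172 -0.7415  1.0561  0.5075  1.9616 -0.2671] 22.375
side 289 [[  4.7407 -26.7989   1.2926]
 [ 35.2703   5.4382   5.81  ]
 [ 64.5338  30.2841   9.4377]]
top 541 [[  3.9412 -27.4063   2.6127]
 [ 36.8125  -0.1995   7.9697]
 [ 63.3694  26.9695  12.7138]]
```

View pics/s5.png

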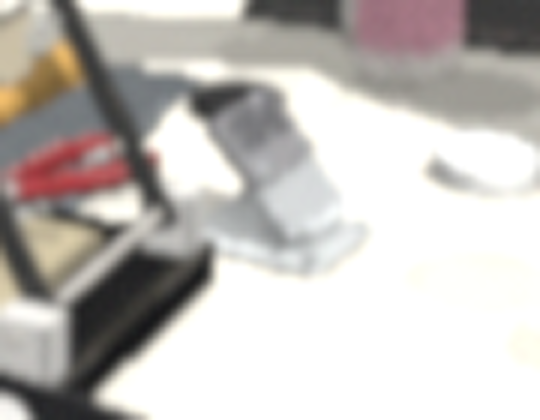

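```bash
python3 - <<'E'
from h import *
np.set_printoptions(precision=4,suppress=True)
T=tool(-SL,-NN); g=FOOT+SL*.065+NN*.004
env.move_ptp(g+SL*.055,T)
print("stop",env.servo_line(g,rate=.08,stop_force=8),(status.get_tool_pos()-g)@SL)
gripper_to(0,70); print("open",status.get_opening(),status.get_wrist_force())
env.servo_line(status.get_tool_pos()+SL*.05,rate=.12)
print("held",status.get_opening(),status.get_wrist_force())
p,R=tray([.114,0,.145],.45)
env.servo_line(status.get_tool_pos()+[0,0,.14],rate=.25)
env.move_ptp([.56,-.05,.40],tool(DN,Rz(SY)[:,0]))
print(status.get_t(),status.get_joint_positions())
for a in(0,-.1,-.2):
    Tt=tool(-R[:,2]*np.cos(a)+R[:,0]*np.sin(a),R[:,0])
    for x,z in((.114,.145),(.114,.065),(.05,.065),(-.006,.065)): print(a,x,z,planner.solve_ik(tray([x,0,z],.45)[0],Tt))
for n in("side","top"):
    q,d,c=cam(n); np.savez(n+"4.npz",p=q,d=d)
    if n=="side": cv2.imwrite("pics/s6.png",cv2.resize(cv2.convertScaleAbs(q[30:310,150:430],alpha=1.4),None,fx=2,fy=2,interpolation=cv2.INTER_CUBIC))
E
```

```text
stop False 0.0009428280964181967
open 0.07443304442393041 [ 1.2084 -0.4691  3.5319]
held 0.07360827284231551 [ 0.1629 -0.0987 -1.6673]Traceback (most recent call last):
  File "<stdin>", line 10, in <module>
workcell.PlanningError: the arm cannot follow that straight line within its joint ranges
```

```bash
python3 - <<'E'
from h import *
np.set_printoptions(precision=4,suppress=True)
env.move_ptp([.57,-.23,.30],tool(DN,RR[:,0]))
env.move_ptp([.52,0.02,.36],tool(DN,Rz(SY)[:,0]))
p,R=tray([.114,0,.145],.45)
print(status.get_t(),status.get_joint_positions(),status.get_opening())
for a in(0,-.1,-.2):
    Tt=tool(-R[:,2]*np.cos(a)+R[:,0]*np.sin(a),R[:,0])
    for x,z in((.114,.145),(.114,.065),(.05,.065),(-.006,.065)): print(a,x,z,planner.solve_ik(tray([x,0,z],.45)[0],Tt))
for n in("side","top"):
    q,d,c=cam(n); np.savez(n+"4.npz",p=q,d=d)
    if n=="side": cv2.imwrite("pics/s6.png",cv2.resize(cv2.convertScaleAbs(q[30:310,150:430],alpha=1.4),None,fx=2,fy=2,interpolation=cv2.INTER_CUBIC))
    # floor plane & wall check
    W=cloud(d,c); L=(W-np.r_[ST,0])@Rz(SY)
    m=(L[...,0]>.055)&(L[...,0]<.09)&(abs(L[...,1])<.012)&(L[...,2]>.12)&(L[...,2]<.19); print(n,"fin",m.sum(),L[m].mean(0))
E
```

```text
26.775 [ 0.8722  0.3689 -1.2662  1.7001  0.3602  1.3424  0.1312] 0.07759918152297397
0 0.114 0.145 [ 0.7256  0.3197 -1.1766  2.0758  0.4007  0.5213 -0.0786]
0 0.114 0.065 [ 0.4317  0.4247 -0.905   2.0897  0.6247  0.3923 -0.2942]
0 0.05 0.065 [ 0.4617  0.3757 -0.8583  2.2254  0.6157  0.2688 -0.2678]
0 -0.006 0.065 [ 0.758   0.5118 -1.1829  2.3288  1.1884  0.3566 -0.7614]
-0.1 0.114 0.145 [ 0.6784  0.36   -1.177   2.0148  0.4437  0.6712 -0.1287]
-0.1 0.114 0.065 [ 0.448   0.4741 -0.9727  2.0259  0.6343  0.5602 -0.3044]
-0.1 0.05 0.065 [ 0.4763  0.413  -0.9178  2.1647  0.6005  0.4317 -0.2619]
-0.1 -0.006 0.065 [ 0.5012  0.3759 -0.8739  2.2807  0.6053  0.3233 -0.2431]
-0.2 0.114 0.145 [ 0.6266  0.4054 -1.1738  1.9537  0.4763  0.8176 -0.1684]
-0.2 0.114 0.065 [ 0.4402  0.5233 -1.0137  1.9619  0.6372  0.7183 -0.3104]
-0.2 0.05 0.065 [ 0.4848  0.4635 -0.977   2.1031  0.6159  0.5947 -0.2845]
-0.2 -0.006 0.065 [ 0.4979  0.4112 -0.914   2.222   0.5886  0.4781 -0.242 ]
side fin 158 [0.0622 0.0029 0.1385]
top fin 17 [ 0.0612 -0.0019  0.1428]
```

View pics/s6.png

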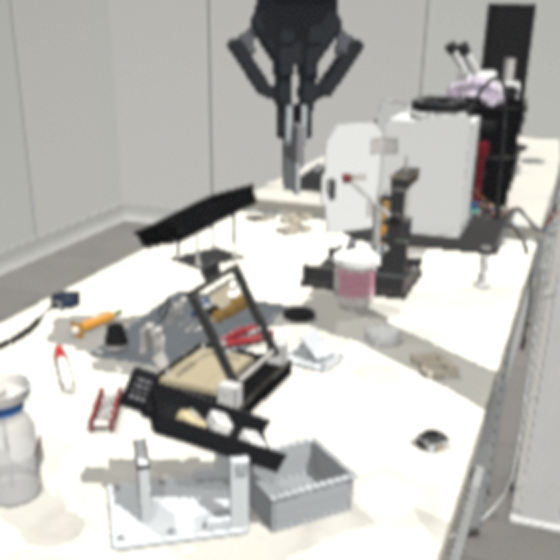

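```bash
cat >> h.py <<'E'
A=-.1
def scr(x,h):
    "TCP pose with blade middle at lip-frame x, height h over the floor"
    p,R=tray([x,0,h],.45); d=-R[:,2]*np.cos(A)+R[:,0]*np.sin(A); return p-.065*d, tool(d,R[:,0])
E
python3 - <<'E'
from h import *
np.set_printoptions(precision=4,suppress=True)
env.move_ptp(*scr(.112,.08)); env.servo_line(scr(.112,.022)[0],rate=.12)
g=scr(.112,0)[0]; n=tray([0,0,0],.45)[1][:,2]
print("in?",env.servo_line(scr(.112,.008)[0],rate=.06,stop_force=4))
print("floor",env.servo_line(scr(.112,-.006)[0],rate=.02,stop_force=3),(status.get_tool_pos()-g)@n*1000,status.get_wrist_force(),status.get_opening(),status.get_t())
h=(status.get_tool_pos()-g)@n+.001
env.servo_line(scr(.112,h)[0],rate=.03); open("hh","w").write(str(h))
for nme in("side","top"):
    q,d,c=cam(nme); np.savez(nme+"5.npz",p=q,d=d)
    if nme=="side": a=cv2.resize(cv2.convertScaleAbs(q[130:300,190:390],alpha=1.4),None,fx=3,fy=3,interpolation=cv2.INTER_CUBIC)
    else: b=cv2.resize(cv2.convertScaleAbs(q[130:270,140:260],alpha=1.4),None,fx=3.642,fy=3.642,interpolation=cv2.INTER_CUBIC)
im=np.zeros((510,600+b.shape[1],3),np.uint8); im[:a.shape[0],:600]=a; im[:b.shape[0],600:]=b[:510]
cv2.imwrite("pics/s7.png",cv2.resize(im,(800,int(510*800/im.shape[1]))))
E
```

```text
in? False
floor True 0.9486187503376369 [-0.8846 -0.5619  2.9181] 0.07678857555208193 29.0917
```

View pics/s7.png

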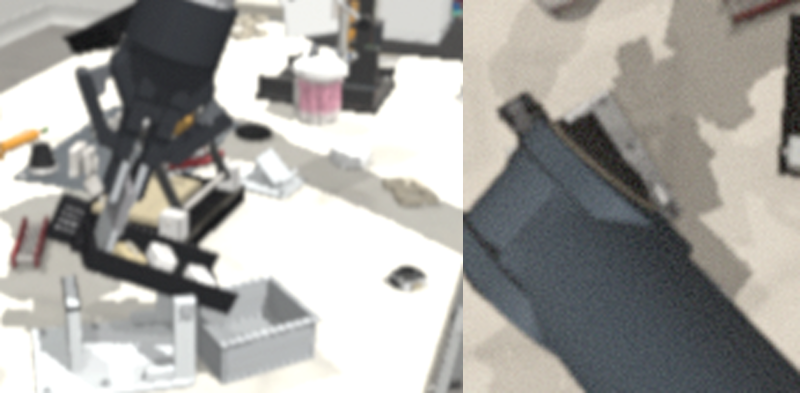

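```bash
python3 - <<'E'
from h import *
np.set_printoptions(precision=3,suppress=True)
h=float(open("hh").read()); R=tray([0,0,0],.45)[1]
for x in(.09,.07,.05,.03,.015,.003):
    r=env.servo_line(scr(x,h)[0],rate=.04,stop_force=15); print(x,r,status.get_wrist_force()@R)
    if r: break
else:
    env.servo_line(scr(-.008,h)[0],rate=.03,stop_force=15); env.hold(.3)
print(status.get_wrist_force()@R,status.get_opening(),status.get_t())
q,d,c=cam("side"); a=cv2.resize(cv2.convertScaleAbs(q[160:300,210:370],alpha=1.3),None,fx=4,fy=4,interpolation=cv2.INTER_CUBIC)
cv2.imwrite("pics/s8.png",a)
E
```

```text
0.09 False [ 0.453  0.471 -0.673]
0.07 False [-0.536  0.411 -0.543]
0.05 False [-0.385 -0.472 -1.258]
0.03 False [-0.651  0.038 -0.521]
0.015 False [ 0.029  0.678 -1.04 ]
0.003 False [-0.967 -0.402 -0.457]
[-1.095 -0.358 -1.202] 0.07353428544255008 33.8833
```

View pics/s8.png

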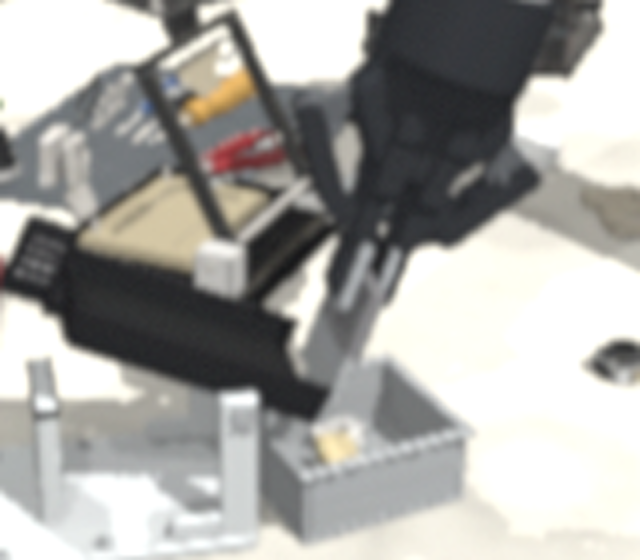

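```bash
python3 - <<'E'
from h import *
np.set_printoptions(precision=4,suppress=True)
env.servo_line(scr(-.008,.10)[0],rate=.12)
env.move_ptp([.52,0.02,.36],tool(DN,Rz(SY)[:,0]))
for n in("top","side"):
    q,d,c=cam(n); np.savez(n+"6.npz",p=q,d=d)
env.move_ptp([.57,-.23,.30],tool(DN,RR[:,0]))
T=tool(-SL,-NN); g=FOOT+SL*.066+NN*.004
env.move_ptp(g+SL*.05+NN*.002,T)
def rel(): d=status.get_tool_pos()-g; return np.array([d@SL,d@RR[:,1],d@NN])*1000
print("dn",env.servo_line(g+SL*.008+NN*.002,rate=.1,stop_force=6),rel())
print("lip",env.servo_line(g-SL*.006+NN*.002,rate=.02,stop_force=4),rel(),status.get_wrist_force())
b=status.get_tool_pos()
print("face",env.servo_line(b-NN*.004,rate=.02,stop_force=3),rel(),status.get_wrist_force(),status.get_t())
top=np.load("top6.npz")["p"];side=np.load("side6.npz")["p"]
a=cv2.resize(cv2.convertScaleAbs(side[200:300,220:340],alpha=1.3),(480,400),interpolation=cv2.INTER_CUBIC)
b=cv2.resize(cv2.convertScaleAbs(top[200:270,175:231],alpha=1.4),(320,400),interpolation=cv2.INTER_CUBIC)
cv2.imwrite("pics/s9.png",np.hstack([a,b]))
E
```

```text
dn False [10.0941 -0.8935  3.15  ]
lip True [-0.1021  0.2198  1.7341] [ 2.3494 -0.4708  2.9417]
face True [-0.0992  0.1782  0.1277] [ 0.529  -0.2424  3.9147] 38.9083
```

View pics/s9.png

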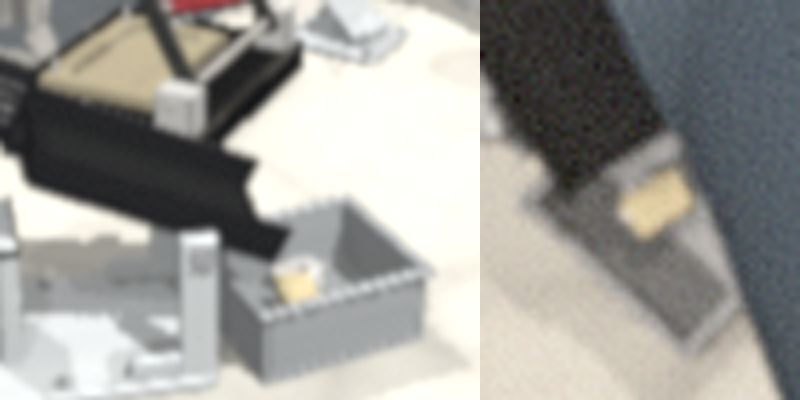

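```bash
python3 - <<'E'
from fit import *
np.set_printoptions(precision=4,suppress=True)
gripper_to(.28); env.servo_line(status.get_tool_pos()+SL*.055,rate=.12)
env.move_ptp([.57,-.30,.32],tool(DN,RR[:,0])); env.move_ptp([.35,-.55,.35],tool(DN,RR[:,0])); env.hold(.5)
for n in("top","side"):
    q,d,c=cam(n); np.savez(n+"7.npz",p=q,d=d); W=cloud(d,c)
    L=np.stack([(W-FOOT)@SL,(W-FOOT)@RR[:,1],(W-FOOT)@NN],-1)*1000
    P=L[(abs(L[...,1])<40)&(L[...,0]>3)&(L[...,0]<75)&(L[...,2]>0)&(L[...,2]<16)]
    print(n,"card",len(P),np.percentile(P,[2,50,98],axis=0).round(1).tolist())
    W0=cloud(np.load(n+"0.npz")["d"],c)
    for w in(W0,W): print(" cup",*fit(w,H_cup,[.477,.115,.594],.062,(-.01,.048)))
    R=tray([0,0,0],.45)[1]; F=(W-tray([0,0,0],.45)[0])@R*1000
    for nm,x0,x1 in(("low",5,40),("mid",45,80),("high",85,120)):
        m=(F[...,0]>x0)&(F[...,0]<x1)&(abs(F[...,1])<26)&(abs(F[...,2])<25); print("  floor",nm,np.percentile(F[m][:,2],[5,50,95]).round(1))
    g=W[(q.astype(int)[...,2]-q.astype(int)[...,0]>25)&(abs(W[...,0]-.48)<.06)&(abs(W[...,1]-.115)<.06)]; print("  brass",len(g),g.mean(0))
print(status.get_t())
top=np.load("top7.npz")["p"];side=np.load("side7.npz")["p"]
a=cv2.resize(cv2.convertScaleAbs(side[185:305,200:360],alpha=1.2),(480,360),interpolation=cv2.INTER_CUBIC)
b=cv2.resize(cv2.convertScaleAbs(top[200:270,175:237],alpha=1.4),(318,360),interpolation=cv2.INTER_CUBIC)
e=cv2.resize(cv2.convertScaleAbs(top[120:260,140:420],alpha=1.4),(460,230),interpolation=cv2.INTER_CUBIC)
f=cv2.resize(cv2.convertScaleAbs(side[180:240,260:350],alpha=1.2),(338,230),interpolation=cv2.INTER_CUBIC)
cv2.imwrite("pics/s10.png",np.vstack([np.hstack([a,b]),np.hstack([e,f])]))
E
```

```text
top card 538 [[4.2, -27.1, 3.4], [36.9, -0.2, 8.0], [63.7, 26.8, 12.4]]
 cup [0.4743 0.1192 0.8523] 2.455518230007485 1793
 cup [0.4744 0.1192 0.852 ] 3.1533186218038964 1788
  floor low [-3.1  0.4  3.3]
  floor mid [-3.5  0.1  3.1]
  floor high [-3.6 -0.2  3.4]
  brass 81 [0.4765 0.1279 0.0249]
side card 289 [[4.6, -25.7, 1.1], [35.1, 5.9, 5.9], [64.5, 29.3, 9.4]]
 cup [0.4796 0.1164 0.823 ] 5.773761842649028 2039
 cup [0.4786 0.1178 0.8341] 5.999232946415102 1967
  floor low [-23.9   0.3   1.1]
  floor mid [-0.7 -0.   1.1]
  floor high [-0.8 -0.1  0.8]
  brass 59 [0.482  0.1249 0.0256]
42.6167
```

```bash
python3 - <<'E'
from h import *
np.set_printoptions(linewidth=220)
q0,yaw=np.array([.4765,.118,0]),.594
# cup centre by design: lip overhangs ~23 mm past cup's uphill rim
for n in("top","side"):
    z=np.load(n+"7.npz");W=cloud(z["d"],optics.camera_params(n));p=z["p"].astype(int)
    lipw=tray([0,0,0],.45)[0]; L=(W-lipw*[1,1,0])@Rz(SY)*1000
    g=p.mean(-1); m=(L[...,0]>-80)&(L[...,0]<30)&(abs(L[...,1])<55)&(L[...,2]<48)
    sat=p[...,2]-p[...,0]
    H={};G={}
    for i in range(-80,30,6):
        r=[]
        for j in range(54,-55,-6):
            k=m&(abs(L[...,0]-i-3)<=3)&(abs(L[...,1]-j+3)<=3)
            r.append(f"{np.median(L[k][:,2]):3.0f}/{g[k].mean():3.0f}{'B' if sat[k].mean()>22 else ' '}" if k.sum() else "   .    ")
        print(f"{i+3:4d}"," ".join(r))
    print()
    # block search: light blobs on the bench round the stand, before vs after
    d0=np.load(n+"0.npz"); diff=(abs(p.astype(int)-d0["p"].astype(int)).max(-1)>35)&(abs(W[...,0]-.5)<.25)&(abs(W[...,1]-.1)<.3)&(W[...,2]<.05)
    k,l,s,c=cv2.connectedComponentsWithStats(diff.astype(np.uint8))
    print([(s[i].tolist(),W[l==i].mean(0).round(3).tolist()) for i in range(1,k) if s[i,4]>15])
E
```

```text
-77   0/121   -1/120   -2/116   41/111   40/102    8/100    2/104    1/108   -0/113   -0/113    1/116   -1/122   -0/125   -2/130   -1/131   -1/129   -1/131    0/134    1/135 
 -71  -0/123   -1/122   39/120   40/ 96    5/ 90   45/104   40/ 98   41/101   39/103    5/103    1/106   -1/108    0/118   -0/124   -1/130   -1/129   -1/127   -2/127   -5/127 
 -65  -1/124   -1/124   43/116   25/ 81    1/ 80    2/ 84    3/ 84    2/ 92   41/108   41/101   41/100   39/101   37/100    1/105    0/116    2/121   -1/127   -1/126   -4/129 
 -59  -1/125   -3/125   40/112   14/ 79    2/ 75    2/ 76    1/ 73    5/ 85    2/108    4/ 98    1/ 95    2/100    3/100   39/ 97   41/100   42/104   38/108   -3/125   -2/124 
 -53   1/126    0/121   42/ 98    2/ 74    3/ 75    2/ 76    2/ 75    1/ 88    3/111    1/112    2/108    4/107    2/ 95    3/ 94    3/ 91   21/ 95   42/ 99   -3/107   -3/107 
 -47  -0/121    2/115   40/ 91    3/ 72    4/ 75    2/ 74    4/ 75    1/ 94    2/113    1/112    2/111    1/107    1/102    3/100    3/100   20/100   39/100   -0/ 89   -5/ 87 
 -41  -1/121   39/109   17/ 79    3/ 75    2/
[... 5721 characters left out ...]
       .        .        .        .    
  31 -181/161   -0/176   -0/173   -1/160    0/141    0/129     .        .        .        .        .        .        .        .        .        .        .        .        .    

[([298, 197, 6, 6, 16], [0.578, -0.198, 0.043]), ([275, 231, 9, 8, 49], [0.582, -0.052, 0.002]), ([203, 236, 61, 30, 778], [0.668, 0.071, 0.002]), ([295, 237, 33, 18, 364], [0.494, -0.036, 0.0]), ([282, 243, 10, 13, 80], [0.537, 0.019, 0.007]), ([204, 259, 14, 6, 60], [0.678, 0.121, 0.001]), ([190, 263, 14, 9, 84], [0.693, 0.15, 0.0]), ([289, 265, 11, 10, 77], [0.485, 0.112, 0.022]), ([188, 272, 19, 7, 97], [0.675, 0.178, 0.002]), ([226, 278, 21, 4, 51], [0.591, 0.173, 0.008])]
```

```bash
python3 -c "
from h import *
workorder.finish_job(); print(status.get_t())"
```

```text
the job is handed in; nothing more can be done
the job is handed in; nothing more can be done
```

I did the whole job in the order asked and handed it in at about 43 s on the robot's clock, under the 72 s limit. There is no verdict from the system.

**What I did:** I lifted the tray by its fin until I felt the stop. I then picked up the card by its sides, leaned it on the rest and let go. I took it again by its top edge, scraped all three parts down the tray with the blade about 1 mm above the floor, and leaned the card back on the rest.

**Last checks from the depth images:**
- **Tray:** the floor fits a tilt of 0.45 rad to about half a millimetre in both cameras, and it is empty.
- **Card:** it leans on its rest within about a millimetre of its first placing.
- **Cup:** in the top camera it has moved less than 0.2 mm. The side camera differs by about 1.5 mm, but that fit was poor.
- **Parts:** one plain block lies on the cup floor. The brass block lies flat with its top 25 mm up, which is the height it would have resting on the other plain block. That second plain block is almost hidden, so I inferred it from the height and a light edge showing at 14 mm. I saw no stray part on the bench near the cup and stand.

**Not confirmed:**
- I had used all 12 pictures, so the final state was checked by numbers only, not by eye.
- I did not measure the bystander objects at the end. The arm showed no unexpected contact.

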